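# Dispense one blank sample mount and nudge it into the empty tray

### The job

On the puck feeder, press the plunger all the way down once and let it spring back up, so that a single blank puck comes out onto the apron; then nudge that puck sideways along the apron with a fingertip until it drops into whichever of the two side trays is empty and lies flat there. Gently push only: do not pinch or lift the puck, let no second puck out, and leave the puck already stored in the other tray and the petri dish, brush and pencil where they are.

Things in the scene. Friction and masses are not known exactly. Their poses are not given: they have to be found in the camera images.
- feeder: Grey bench feeder for blank resin pucks, fixed, about 155 x 100 x 102 mm. Origin on the worktop under the middle of its magazine; -x is its front. From front to back: apron, magazine with 3 stacked pucks (39 x 38 mm outside, front face at x = -19.5 mm, top 62 mm up, window slot in front), grey housing (x 22 to 82 mm, y -22 to 22 mm, top 55 mm up) with the plunger.
- plunger (a joint): Plunger travel in m: 0 = up (rest), 0.030 = down against its stop. Spring 2.5 N at the start, 5.5 N at full travel, a little damping; it rises by itself. It drives a blade 1.6 times as far, which pushes the lowest puck out in -x (fully out only near the end of travel); as it goes back the next puck drops down, so a second press would push out a second puck.
- plunger_top (a point): Centre of the top face of the plunger's black round cap (32 mm diameter, 10 mm thick). At rest it is 102 mm above the worktop, 55 mm behind the magazine (feeder x = +55 mm, y = 0); z up, moves down with the plunger.
- landing (a point): Point on the apron (feeder x = -46.5 mm, y = 0) where the middle of the ejected puck comes to rest to about 5 mm; axes as the feeder's. The apron is flat, 15 mm above the worktop, feeder x from -69 to -18 mm, y from -50 to +50 mm, open at both y ends; along its front edge (x -69 to -65 mm) runs a lip 4 mm higher.
- puck_1: Lowest puck of the stack, the one that comes out: plain white disc with a grey upper face, 28 mm in diameter, 12 mm thick, about 20 g, lying flat; origin at the centre of its underside. Starts inside the magazine 15 mm above the worktop.
- puck_2: Second puck of the stack, same disc; origin at the centre of its underside. Must stay in the magazine.
- puck_3: Third, uppermost puck of the stack, same disc; must stay in the magazine.
- tray_empty: The empty side tray, fixed, black plastic, 64 (x) x 52 (y) x 13 mm high, open on top, walls 4 mm, floor 5 mm up. It adjoins the +y or the -y end of the apron (differs from run to run), middle at feeder x = -47, y = +77 or -77 mm; its rim is 2 mm below the apron, so a puck pushed off that end drops 10 mm into it. Origin under its middle; axes parallel to the feeder's.
- tray_used: The other side tray, same size and shape, at the other end of the apron; one puck is stored in it.
- puck_stored: Puck already lying in tray_used, same disc; origin at the centre of its underside. Leave alone.
- petri: Loose lidded glass petri dish, 69 mm in diameter, 17 mm high, bystander; origin under its centre.
- brush: Loose wooden brush lying on the worktop, 157 mm long along its y, 14 mm wide, bystander.
- pencil: Loose yellow pencil lying on the worktop, 136 mm long along its y, 7 mm thick, bystander.
Not all that is in view belongs to the job. There is more than one size of the feeder; the one meant has the size given above.

How it is judged:
By the outcome, as a careful person would: the job done as asked, in the order asked, and still so for the second after the job is handed in, with the robot touching nothing.
It also fails if it takes over 45 s, if anything falls off the work surface, if the arm or the gripper's body presses on something with over 40 N, if the wrist force passes 120 N, or if a joint passes its speed limit or range.

### The arm

A 6-joint arm with a two-finger parallel gripper is mounted at the origin on a cart in front of the work surface, level with it; the furniture and walls round the work are solid. World frame = base frame: x ahead of the robot, y to its left, z up, the work surface at z = 0. Lengths are in m, angles in rad, forces in N, time in s.
With the tool pointing down it reaches from about 0.225 to 0.875 m from the base axis. Payload 3.4 kg.
Tool frame: the origin (TCP) lies on the centre line of the jaws, within the pads' length; the fingertips stand 8 mm ahead of it and the grasp point (between the pads) lies 11 mm behind it (arm.tips_ahead is the distance from the TCP to the fingertips, in m); z points along the fingers, y is the direction in which the jaws open and shut (so a half turn about z gives the same grasp; the last joint's range is limited). The gripper opens to 85 mm and grips with 20 to 120 N. Pads are 22 mm wide; open, the fingers measure 114 mm over their backs; the gripper's body (76 mm by 85 mm) begins 54 mm behind the grasp point. The pads swing forward as they close: fully open they stand 13 mm farther back than shut.
Start: joints at [1.098, 0.276, 1.505, -0, 1.361, -0.121], TCP at [0.198, 0.54, 0.239] pointing down, gripper open.
Joint ranges: [-2.89, 2.89], [-0.75, 2.08], [0.22, 2.7], [-1.18, 4.32], [0.11, 2.71], [-2.7, 2.7]. Speed limits (rad/s): [2.57, 2.57, 3.14, 3.14, 3.14, 3.14].

### API

Orientations are given as a unit quaternion [x, y, z, w].
In Python, from rig import arm gives the robot as it stands.
- The arm moves only by the shell command python3 -m pendant 'ROWS' [FORCE]. ROWS is JSON, a list of rows, each a list of 3 entries, a list of its own where there are three numbers: the shift along the world's x, y, z in cm, then the turn about the world's z in degrees, then the closure in counts, from 0 (fully open) to 255 (shut). In form: [[[tx, ty, tz], turn, gripper], ...]. A call has 1 to 20 rows; each row shifts and turns the commanded pose from where the row before left it; what a row does not reach is not made up. A row lasts 1/10 s, in which the tool goes at most 50 mm and 8.59 degrees, less where a joint would pass 70% of its speed; a pose out of reach is approached as far as the arm can. A call is refused whole if a number of a shift passes 5 or a number of a turn 8.59, either way. A call with a gripper value outside its range is refused whole. The fingers move at their own pace and stop on an object; FORCE is the grip in N (left out, the last holds). Time passes only in rows, so rows that do not move let the fingers close. It gives the time, the measured TCP pose, the force and the opening at its end, in the units of the state.
- arm.observe(): the state, without advancing time (a new reading comes with each control period).
- arm.capture(name): name is "scene" or "top" or "wrist"; returns a dict with "pixels" (400x640x3 uint8, red, green, blue), "intrinsics" (3x3 intrinsics, pixels), "dist" ([k1, k2, p1, p2, k3] as OpenCV has them; the pictures are not rectified), "view" (4x4, takes a point from world to camera coordinates); the wrist camera has in their place "hand_eye" (4x4, takes a point from camera to tool coordinates, whose origin is the TCP and whose axes are the flange's). Camera axes: x right, y down, z forward; pixel columns grow to the right and rows downward; lengths in m; the calibration is good to about 2 mm. A picture is of the moment at which its call begins: read the wrist's pose just before it. There is no depth.
- arm.job_done(): hands the job in, once; it reports no verdict.
The state is a dict: "t": time; "qpos": joint angles; "dq": joint speeds; "joint_efforts": joint torques, N m; "eef_pos": TCP position; "eef_rot": TCP orientation; "contact_force": force on the tool from outside, world axes, zero at the start; "ft_torque": the same for the moment, N m; "grip_width": opening from 0.0 (shut) to 1.0 (fully open).
Only numpy, scipy, OpenCV 4.12 (cv2) and the standard library are available. Lean on these libraries where they do the work, as an engineer would, in place of code of your own. Each camera call takes 0.05 s, during which the arm holds its last target.

## Working session

There is one attempt and no reset: what is moved stays moved. The work goes in short steps, Python scripts to look and compute and a shell command to move; the robot and the scene stay as the last step left them, time stands still between calls to the robot, and variables do not carry over. Pictures are saved under pics/ and viewed, and the job is handed in when it is done.

```bash
ls; mkdir -p pics; python3 - <<'E'
from rig import arm
import cv2
for n in ("scene","top","wrist"):
    c=arm.capture(n)
    cv2.imwrite(f"pics/{n}0.png",cv2.cvtColor(c["pixels"],cv2.COLOR_RGB2BGR))
    print(n,c["intrinsics"],c["dist"],c.get("view",c.get("hand_eye")))
print(arm.observe(), arm.tips_ahead)
E
```

```text
pics
scene [[450.6798091    0.         316.86186907]
 [  0.         450.6798091  204.32563961]
 [  0.           0.           1.        ]] [0.00667673 0.         0.         0.         0.        ] [[-0.53434848 -0.84510416  0.01645178  0.22862268]
 [-0.45612069  0.27190351 -0.84736202  0.31458972]
 [ 0.71163587 -0.46029061 -0.53076072  0.51182467]
 [ 0.          0.          0.          1.        ]]
top [[415.39359388   0.         312.28651777]
 [  0.         415.39359388 196.50682701]
 [  0.           0.           1.        ]] [-0.10978518  0.          0.          0.          0.        ] [[-0.00778884 -0.99977761 -0.01959766 -0.01559813]
 [-0.99380446  0.00991224 -0.11069977  0.50967963]
 [ 0.11086941  0.01861402 -0.99366065  0.89625611]
 [ 0.          0.          0.          1.        ]]
wrist [[297.07549775   0.         318.42767041]
 [  0.         297.07549775 195.90902682]
 [  0.           0.           1.        ]] [0.00216162 0.         0.         0.         0.        ] [[-4.21200747e-04 -9.56294289e-01 -2.92405637e-01  7.41898595e-02]
 [ 9.99999557e-01 -6.48818049e-04  6.81452095e-04 -1.08975083e-04]
 [-8.41386801e-04 -2.92405220e-01  9.56294138e-01 -1.34726902e-01]
 [ 0.00000000e+00  0.00000000e+00  0.00000000e+00  1.00000000e+00]]
{'t': 0.15, 'qpos': array([ 1.09800822e+00,  2.76461898e-01,  1.50582510e+00,  3.53004129e-06,
        1.36065365e+00, -1.20988990e-01]), 'dq': array([ 0.00082869, -0.00263938, -0.00464223,  0.00050137, -0.00090075,
        0.00296587]), 'joint_efforts': array([ 6.29918468e-04, -4.17148376e+01, -2.46032506e+01, -1.85896151e-04,
        7.72894680e-03,  1.19990938e-05]), 'eef_pos': array([0.19797193, 0.53946437, 0.23863832]), 'eef_rot': array([ 1.74994212e-01,  9.84569231e-01, -6.44006134e-04, -1.98825919e-04]), 'contact_force': array([-0.2104787 , -0.32284202,  0.53935013]), 'ft_torque': array([ 0.0087165 , -0.02119553,  0.01290836]), 'grip_width': 0.9983882025960238} 0.008
```

View pics/scene0.png

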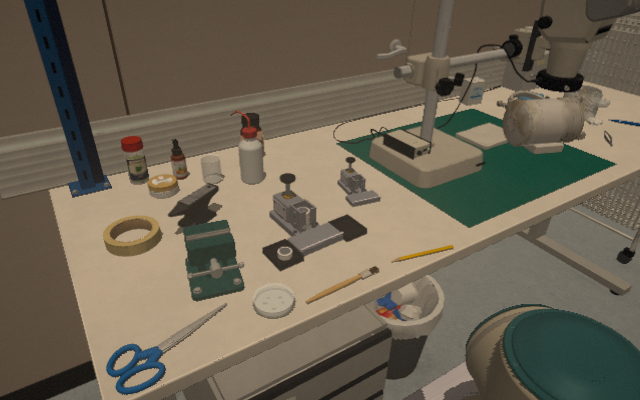

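View pics/top0.png

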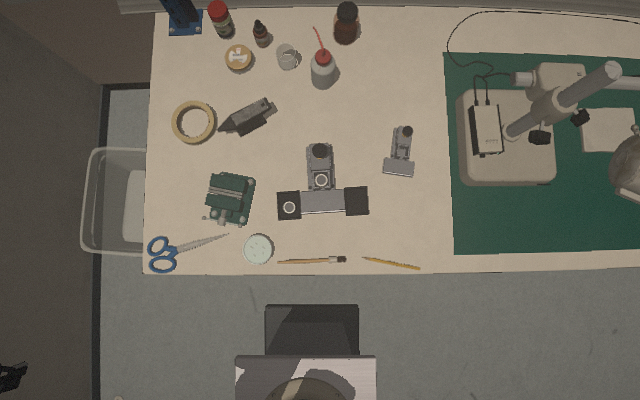

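View pics/wrist0.png

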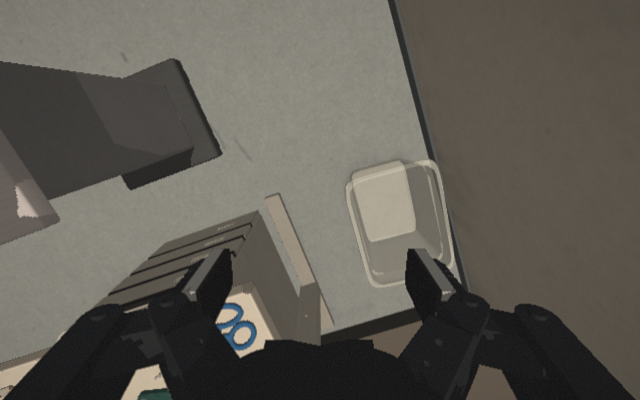

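The top view shows two feeders: a large one with its cap at about (319,150) and trays at (289,205) and (356,200), and a small one at (400,150) without trays. The large one fits, because it has two side trays and an apron. The left tray seems to hold the stored puck. I'll confirm this with an enlarged crop and measurements.

```bash
cat > h.py <<'E'
import numpy as np, cv2
from rig import arm
def ray(c,uv,z):
    K=c["intrinsics"];V=c["view"]
    p=cv2.undistortPoints(np.array([[uv]],float),K,np.array(c["dist"],float))[0,0]
    R=V[:3,:3];t=V[:3,3];o=-R.T@t;d=R.T@np.array([p[0],p[1],1.])
    return o+d*(z-o[2])/d[2]
def proj(c,P):
    r,_=cv2.Rodrigues(c["view"][:3,:3])
    return cv2.projectPoints(np.array([P],float),r,c["view"][:3,3],c["intrinsics"],np.array(c["dist"],float))[0][0,0]
def crop(c,x0,y0,x1,y1,s,name):
    im=cv2.cvtColor(c["pixels"],cv2.COLOR_RGB2BGR)[y0:y1,x0:x1]
    cv2.imwrite(name,cv2.resize(im,None,fx=s,fy=s,interpolation=cv2.INTER_CUBIC))
E
python3 - <<'E'
from h import *
c=arm.capture("top"); crop(c,265,115,425,235,5,"pics/t1.png")
c=arm.capture("scene"); crop(c,250,150,400,280,4,"pics/s1.png")
E
```

```text
(no output)
```

View pics/t1.png

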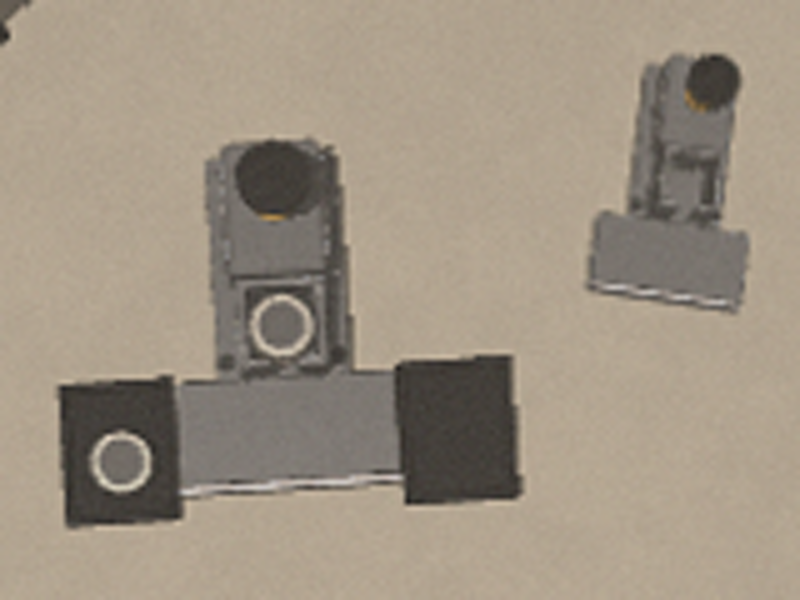

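View pics/s1.png

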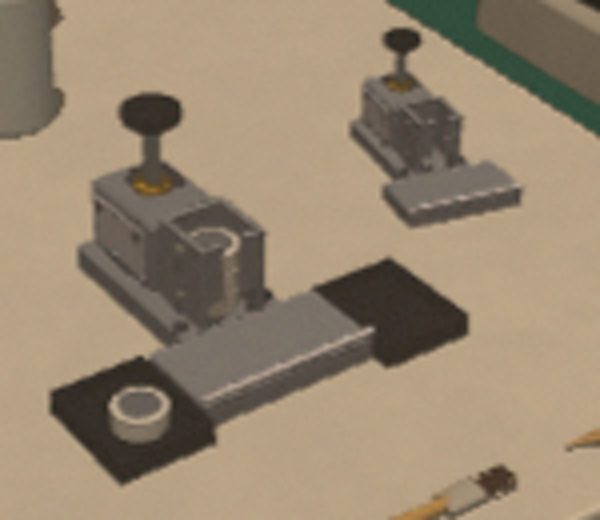

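The crop confirms it: the large feeder has its cap at crop (276,177) and three pucks in the magazine. The left (+y) tray holds the stored puck at crop (121,462), and the right (-y) tray is empty. Now I'll take measurements, with the second view as a cross-check.

```bash
python3 - <<'E'
from h import *
c=arm.capture("top"); s=arm.capture("scene")
T=lambda u,v:((u+.5)/5-.5+265,(v+.5)/5-.5+115)
S=lambda u,v:((u+.5)/4-.5+250,(v+.5)/4-.5+150)
for n,u,v,z in [("cap",276,177,.102),("puck3",281,325,.051),("R1",397,362,.013),("R2",512,356,.013),("R3",520,496,.013),("R4",405,503,.013),("L1",60,385,.013),("L2",175,378,.013),("L3",182,517,.013),("L4",67,526,.013),("lipL",182,497,.019),("lipR",404,482,.019),("stored",121,462,.017)]:
    print(n,ray(c,T(u,v),z).round(4))
for n,u,v,z in [("cap",151,112,.102),("puck3",213,240,.051),("lipL",210,405,.019),("lipR",373,332,.019),("stored",140,402,.017),("Rf",390,366,.013),("Rr",468,316,.013),("Rb",390,260,.013)]:
    print("scene",n,ray(s,S(u,v),z).round(4))
R=[ray(c,T(u,v),.013)[:2] for u,v in [(397,362),(512,356),(520,496),(405,503)]]
L=[ray(c,T(u,v),.013)[:2] for u,v in [(60,385),(175,378),(182,517),(67,526)]]
r=np.mean(R,0);l=np.mean(L,0);d=l-r;th=np.arctan2(-d[0],d[1]);print("dist",np.linalg.norm(d),"yaw deg",np.degrees(th))
ex=np.array([np.cos(th),np.sin(th)]);ey=np.array([-np.sin(th),np.cos(th)])
m=(r+l)/2; o=m+.047*ex; print("origin",o,"plunger",o+.055*ex,"landing",o-.0465*ex,"trayempty",o-.047*ex-.077*ey, "ex",ex)
print(np.linalg.norm(ray(c,T(276,177),.102)[:2]-o), (ray(c,T(276,177),.102)[:2]-o)@np.c_[ex,ey])
E
```

```text
cap [ 0.5982 -0.0379  0.102 ]
puck3 [ 0.5439 -0.0394  0.051 ]
R1 [ 0.5322 -0.0919  0.013 ]
R2 [ 0.5344 -0.1441  0.013 ]
R3 [ 0.4708 -0.1463  0.013 ]
R4 [ 0.4682 -0.0945  0.013 ]
L1 [0.5232 0.0611 0.013 ]
L2 [0.5259 0.0088 0.013 ]
L3 [0.4628 0.006  0.013 ]
L4 [0.4592 0.0579 0.013 ]
lipL [0.4714 0.0056 0.019 ]
lipR [ 0.4772 -0.0938  0.019 ]
stored [0.4875 0.0331 0.017 ]
scene cap [ 0.5961 -0.0349  0.102 ]
scene puck3 [ 0.5471 -0.0416  0.051 ]
scene lipL [0.4695 0.0063 0.019 ]
scene lipR [ 0.478  -0.0917  0.019 ]
scene stored [0.4904 0.0316 0.017 ]
scene Rf [ 0.4574 -0.0876  0.013 ]
scene Rr [ 0.4714 -0.1458  0.013 ]
scene Rb [ 0.5334 -0.1419  0.013 ]
dist 0.15286338398825386 yaw deg 3.2306274181966614
origin [ 0.54399598 -0.04022079] plunger [ 0.59890857 -0.03712126] landing [ 0.49756988 -0.04284131] trayempty [ 0.50141002 -0.11974712] ex [0.99841078 0.05635521]
0.05425411210546469 [ 0.05424973 -0.00068917]
```

Everything agrees: the feeder origin is at about (0.544, -0.040), its yaw is 3.2°, the cap is at about (0.598, -0.037), and the empty tray is on the -y side. I'll move above the plunger with the jaws shut, turning +23.4° so that the jaw axis lies along the feeder's y.

```bash
python3 -m pendant '[[[1.25,-1.8,0],1.3,255],[[1.25,-1.8,0],1.3,255],[[2.5,-3.6,0],1.3,255],[[2.5,-3.6,0],1.3,255],[[2.5,-3.6,0],1.3,255],[[2.5,-3.6,0],1.3,255],[[2.5,-3.6,0],1.3,255],[[2.5,-3.6,0],1.3,255],[[2.5,-3.6,0],1.3,255],[[2.5,-3.6,0],1.3,255],[[2.5,-3.6,0],1.3,255],[[2.5,-3.6,0],1.3,255],[[2.5,-3.6,0],1.3,255],[[2.5,-3.6,0],1.3,255],[[2.5,-3.6,0],1.3,255],[[2.5,-3.6,0],1.3,255],[[1.25,-1.8,0],1.3,255],[[1.25,-1.8,0],1.3,255]]' 20
python3 - <<'E'
from h import *
from scipy.spatial.transform import Rotation as R
o=arm.observe();print(o["t"],o["eef_pos"],R.from_quat(o["eef_rot"]).as_matrix().round(3),o["grip_width"])
c=arm.capture("wrist");cv2.imwrite("pics/w1.png",cv2.cvtColor(c["pixels"],cv2.COLOR_RGB2BGR))
E
```

```text
t: 2.15
eef_pos: [0.5989, -0.0378, 0.239]
eef_rot: [-0.028, 1.0, 0.0, -0.0]
contact_force: [0.0, 0.0, 0.6]
grip_width: -0.002
2.15 [ 0.5988655  -0.03784426  0.23903525] [[-0.998 -0.056 -0.   ]
 [-0.056  0.998  0.   ]
 [ 0.     0.    -1.   ]] -0.0020740836888431015
```

View pics/w1.png

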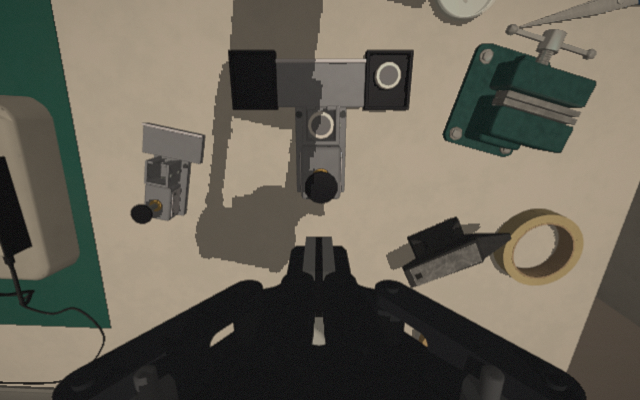

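The wrist view shows the cap at (321,186), the empty tray at about (253,80) and the stored puck at (388,75). I'll check the cap position from it.

```bash
cat >> h.py <<'E'
from scipy.spatial.transform import Rotation as Rot
def wray(c,o,uv,z):
    p=cv2.undistortPoints(np.array([[uv]],float),c["intrinsics"],np.array(c["dist"],float))[0,0]
    H=c["hand_eye"];Rt=Rot.from_quat(o["eef_rot"]).as_matrix()
    org=Rt@H[:3,3]+o["eef_pos"];d=Rt@H[:3,:3]@np.array([p[0],p[1],1.])
    return org+d*(z-org[2])/d[2]
E
python3 - <<'E'
from h import *
o=arm.observe();c=arm.capture("wrist")
g=cv2.cvtColor(c["pixels"],cv2.COLOR_RGB2GRAY)[160:215,295:350]
n,l,st,ce=cv2.connectedComponentsWithStats((g<50).astype(np.uint8))
for s,q in zip(st[1:],ce[1:]):
    if s[4]>100: print(s,q+[295,160],wray(c,o,q+[295,160],.102))
for n,uv,z in [("puck3",(320,125),.051),("stored",(388,75),.017),("lipL",(365,64),.019),("lipR",(276,60),.019)]: print(n,wray(c,o,uv,z))
E
```

```text
[ 13   9  33  32 827] [324.04957678 184.24788392] [ 0.59854415 -0.0361702   0.102     ]
puck3 [ 0.54760975 -0.04273905  0.051     ]
stored [0.4914346  0.03007414 0.017     ]
lipL [0.48185461 0.00307749 0.019     ]
lipR [ 0.48317894 -0.09450218  0.019     ]
```

The cap position agrees within 2 mm. Next I'll descend to just above the cap.

```bash
python3 -m pendant '[[[0,0.05,-1.5],0,255],[[0,0.05,-3],0,255],[[0,0,-3],0,255],[[0,0,-3],0,255],[[0,0,-1.5],0,255],[[0,0,-0.5],0,255],[[0,0,0],0,255]]'
python3 - <<'E'
from h import *
c=arm.capture("scene");crop(c,230,130,380,260,5,"pics/s2.png");print(arm.observe()["eef_pos"])
E
```

```text
t: 2.95
eef_pos: [0.5976, -0.0345, 0.114]
eef_rot: [-0.028, 1.0, 0.0, -0.001]
contact_force: [0.1, 0.7, 1.1]
grip_width: 0.004
[ 0.59834123 -0.03474502  0.11491001]
```

View pics/s2.png

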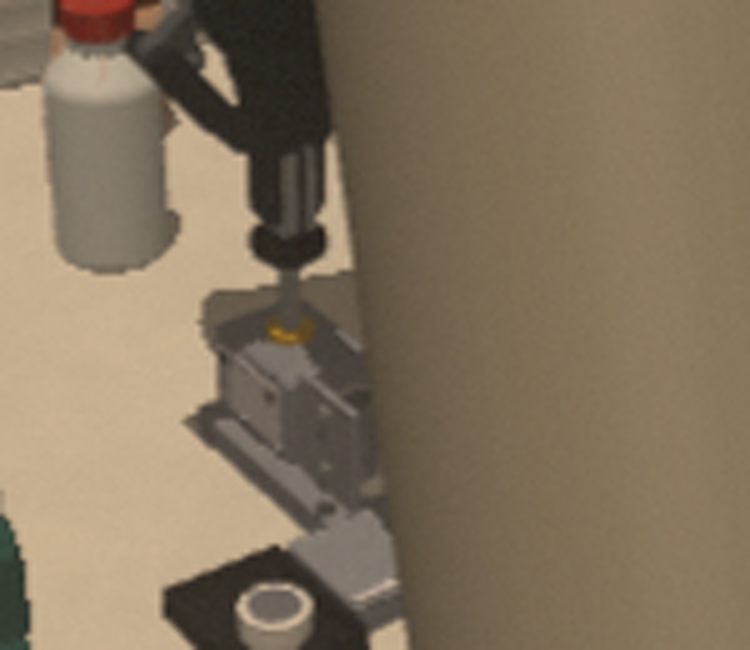

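The tips stand over the middle of the cap. Now I'll press slowly, in two stages, checking the force.

```bash
python3 -m pendant '[[[0,-0.2,-0.2],0,255],[[0,0,-0.4],0,255],[[0,0,-0.4],0,255],[[0,0,-0.4],0,255],[[0,0,-0.4],0,255],[[0,0,-0.4],0,255],[[0,0,-0.4],0,255],[[0,0,-0.3],0,255],[[0,0,-0.2],0,255],[[0,0,0],0,255]]'
```

```text
t: 4.0
eef_pos: [0.5992, -0.0375, 0.0833]
eef_rot: [-0.028, 1.0, -0.0, 0.001]
contact_force: [2.6, -1.0, 3.8]
grip_width: -0.003
```

```bash
python3 -m pendant '[[[0,0,-0.2],0,255],[[0,0,-0.1],0,255],[[0,0,-0.1],0,255],[[0,0,0],0,255]]'
```

```text
t: 4.4
eef_pos: [0.5992, -0.0375, 0.0801]
eef_rot: [-0.028, 1.0, -0.0, 0.001]
contact_force: [2.0, -1.3, 6.7]
grip_width: -0.0
```

```bash
python3 -m pendant '[[[0,0,-0.1],0,255],[[0,0,-0.1],0,255],[[0,0,0],0,255]]'
```

```text
t: 4.7
eef_pos: [0.5993, -0.0375, 0.0799]
eef_rot: [-0.028, 1.0, -0.0, 0.002]
contact_force: [-0.3, -0.5, 17.4]
grip_width: 0.004
```

The force jumped to 17 N with no further motion, so the plunger is on its stop. I'll take a quick look and then release slowly.

```bash
python3 - <<'E'
from h import *
c=arm.capture("wrist");crop(c,200,60,460,260,3,"pics/w2.png")
E
```

```text
(no output)
```

View pics/w2.png

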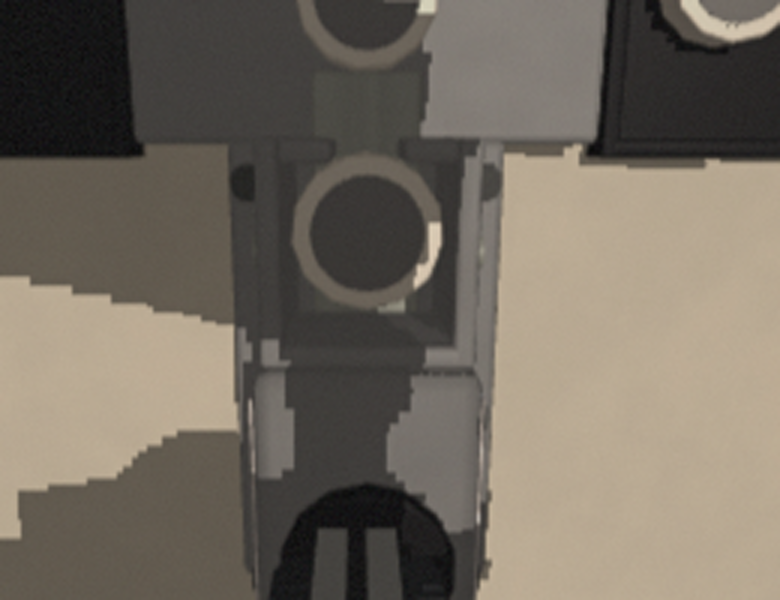

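The puck is out on the apron (crop about (368,10)) and the blade is extended. I'll raise slowly.

```bash
python3 -m pendant '[[[0,0,0.3],0,255],[[0,0,0.4],0,255],[[0,0,0.4],0,255],[[0,0,0.4],0,255],[[0,0,0.4],0,255],[[0,0,0.4],0,255],[[0,0,0.4],0,255],[[0,0,0.4],0,255],[[0,0,0.5],0,255],[[0,0,0.7],0,255],[[0,0,2],0,255],[[0,0,3],0,255],[[0,0,2],0,255],[[0,0,0],0,255]]'
python3 - <<'E'
from h import *
o=arm.observe();c=arm.capture("wrist");cv2.imwrite("pics/w3.png",cv2.cvtColor(c["pixels"],cv2.COLOR_RGB2BGR));print(o["eef_pos"])
c=arm.capture("top");crop(c,265,115,425,235,5,"pics/t3.png")
E
```

```text
t: 6.15
eef_pos: [0.5995, -0.0374, 0.1935]
eef_rot: [-0.028, 1.0, -0.0, 0.003]
contact_force: [0.1, 0.4, -0.8]
grip_width: 0.002
[ 0.59949405 -0.03735994  0.19353339]
```

View pics/w3.png

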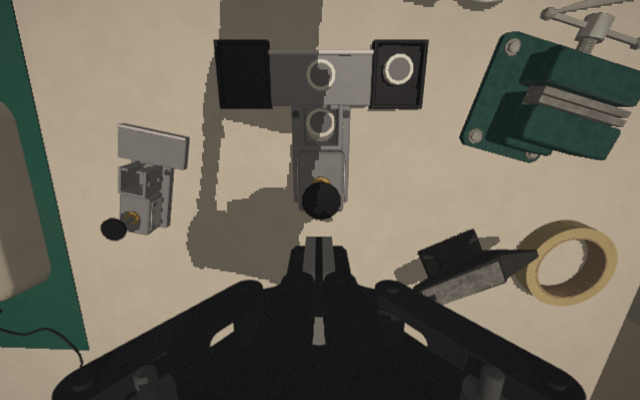

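View pics/t3.png

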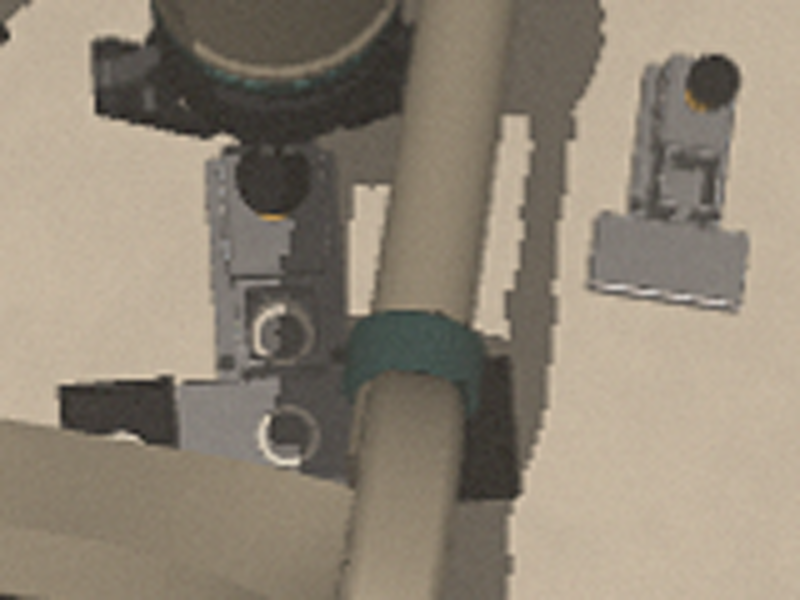

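The plunger is back up, with exactly one puck on the apron: wrist view (321,74), top crop (289,436). I'll locate it.

```bash
python3 - <<'E'
from h import *
o=arm.observe();c=arm.capture("wrist");t=arm.capture("top")
print(wray(c,o,(321,74),.027), ray(t,((289.5)/5-.5+265,(436.5)/5-.5+115),.027))
org=np.array([.544,-.040]);th=np.radians(3.2);E=np.array([[np.cos(th),-np.sin(th)],[np.sin(th),np.cos(th)]])
p=ray(t,((289.5)/5-.5+265,(436.5)/5-.5+115),.027)[:2]
print("feeder",E.T@(p-org))
for q in [(-.0455,.038),(-.046,-.040),(-.0465,-.056),(-.0465,-.062)]: print(q,org+E@np.array(q))
E
```

```text
[ 0.49565562 -0.04038012  0.027     ] [ 0.49757961 -0.04250573  0.027     ]
feeder [-4.64878854e-02  8.94288137e-05]
(-0.0455, 0.038) [ 0.49644973 -0.00459913]
(-0.046, -0.04) [ 0.50030459 -0.08250542]
(-0.0465, -0.056) [ 0.50069851 -0.09850838]
(-0.0465, -0.062) [ 0.50103344 -0.10449903]
```

The puck is at its nominal landing point. I'll move to the +y side of it, with the fingertip over the apron at feeder (-46.5, +35), and then go down.

```bash
python3 -m pendant '[[[-1,0.3,0],0,255],[[-2.4,0.7,0],0,255],[[-2.6,0.7,0],0,255],[[-2.4,0.7,0],0,255],[[-1.5,0.5,0],0,255],[[-0.5,0.1,0],0,255],[[0,0,-1.5],0,255],[[0,0,-3],0,255],[[0,0,-3],0,255],[[0,0,-3],0,255],[[0,0,-2],0,255],[[0,0,-1],0,255],[[0,0,0],0,255]]'
python3 - <<'E'
from h import *
o=arm.observe();c=arm.capture("wrist");cv2.imwrite("pics/w4.png",cv2.cvtColor(c["pixels"],cv2.COLOR_RGB2BGR));print(o["eef_pos"])
c=arm.capture("scene");crop(c,250,150,400,280,5,"pics/s4.png")
E
```

```text
t: 7.65
eef_pos: [0.4938, -0.0072, 0.0541]
eef_rot: [-0.028, 1.0, 0.0, -0.001]
contact_force: [-0.5, -0.6, 0.6]
grip_width: 0.002
[ 0.49383151 -0.00724459  0.05407455]
```

View pics/w4.png

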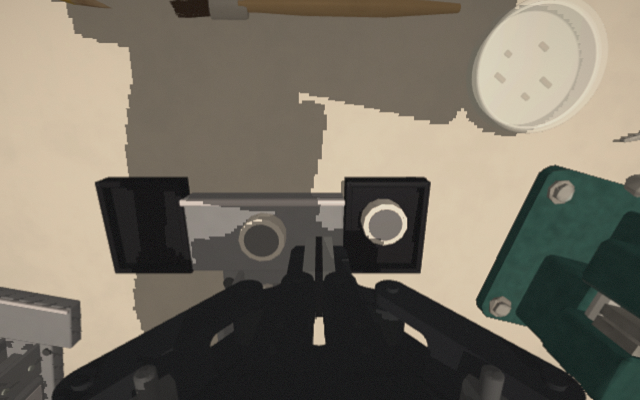

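View pics/s4.png

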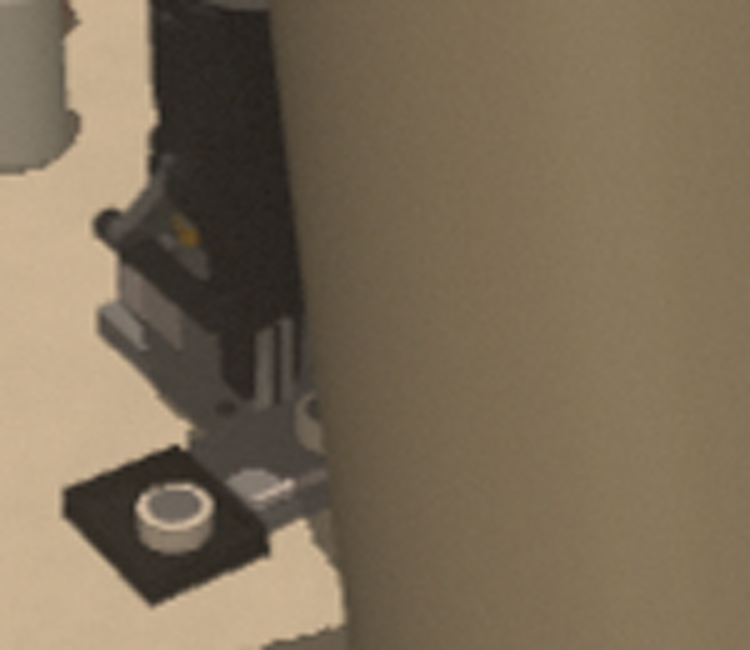

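The finger stands at about (318,245) in the wrist view, on the +y side of the puck (262,238), with a gap on both sides. I'll lower it to about 5 mm above the apron.

```bash
python3 -m pendant '[[[0,0,-1],0,255],[[0,0,-1],0,255],[[0,0,-0.5],0,255],[[0,0,0],0,255]]'
python3 - <<'E'
from h import *
o=arm.observe();c=arm.capture("wrist");crop(c,80,140,440,320,2.2,"pics/w5.png");print(o["eef_pos"])
E
```

```text
t: 8.15
eef_pos: [0.4934, -0.0071, 0.0295]
eef_rot: [-0.028, 1.0, 0.0, -0.001]
contact_force: [0.5, -0.6, 0.3]
grip_width: -0.0
[ 0.49339762 -0.00705459  0.02950957]
```

View pics/w5.png

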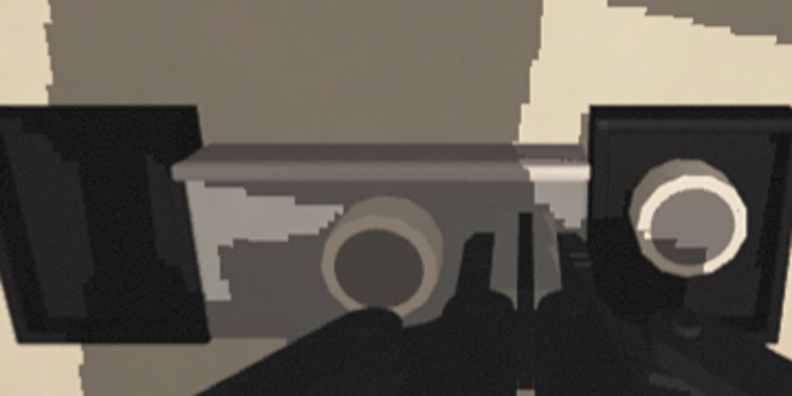

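There is about 8 mm between finger and puck. I'll lower 2 mm more and push gently along the feeder's -y.

```bash
python3 -m pendant '[[[0.05,0,-0.2],0,255],[[0.02,-0.2,0],0,255],[[0.02,-0.3,0],0,255],[[0.02,-0.3,0],0,255],[[0.02,-0.3,0],0,255],[[0.02,-0.3,0],0,255],[[0.02,-0.3,0],0,255],[[0.02,-0.3,0],0,255],[[0.02,-0.3,0],0,255],[[0.02,-0.3,0],0,255],[[0.02,-0.3,0],0,255],[[0.02,-0.3,0],0,255],[[0.02,-0.3,0],0,255],[[0.02,-0.2,0],0,255],[[0,0,0],0,255]]'
python3 - <<'E'
from h import *
o=arm.observe();c=arm.capture("wrist");crop(c,80,140,440,320,2.2,"pics/w6.png");print(o["eef_pos"])
E
```

```text
t: 9.7
eef_pos: [0.4974, -0.0445, 0.0284]
eef_rot: [-0.028, 1.0, -0.0, 0.0]
contact_force: [0.1, 0.3, 3.3]
grip_width: -0.003
[ 0.49735269 -0.04453575  0.0283803 ]
```

View pics/w6.png

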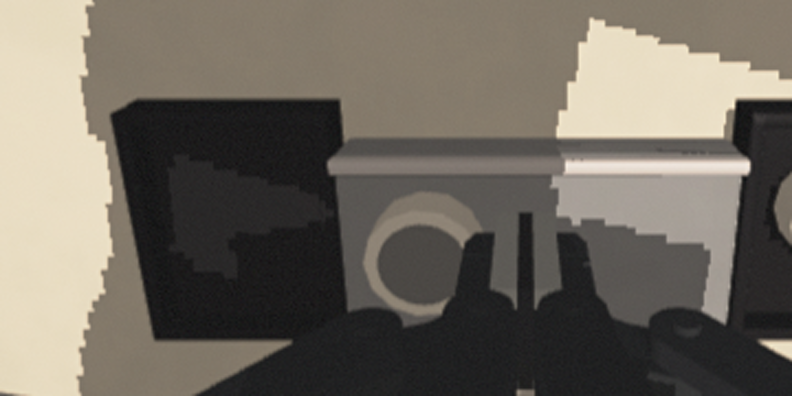

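```bash
python3 - <<'E'
from h import *
o=arm.observe();c=arm.capture("wrist")
org=np.array([.544,-.040]);th=np.radians(3.2);E=np.array([[np.cos(th),-np.sin(th)],[np.sin(th),np.cos(th)]])
p=wray(c,o,(80+422/2.2,140+265/2.2),.027);print(p,E.T@(p[:2]-org)*1e3,E.T@(o["eef_pos"][:2]-org)*1e3,o["contact_force"],o["eef_pos"],o["t"])
E
```

```text
[ 0.50075459 -0.0685138   0.027     ] [-44.76965961 -26.05531337] [-46.80626879  -1.90150842] [0.26872227 1.63161611 3.35338296] [ 0.49737286 -0.04451134  0.02838477] 9.75
```

The puck moved to feeder y -26 and the finger is flush behind it. A steady Fz of 3.3 N has appeared, so I'll raise 1.5 mm and re-read before going on.

```bash
python3 -m pendant '[[[0,0,0.15],0,255],[[0,0,0],0,255]]'; python3 - <<'E'
from h import *
c=arm.capture("top");crop(c,265,115,425,235,5,"pics/t6.png")
c=arm.capture("scene");crop(c,250,150,400,280,5,"pics/s6.png")
print(arm.observe()["contact_force"])
E
```

```text
t: 10.0
eef_pos: [0.4971, -0.0443, 0.0297]
eef_rot: [-0.028, 1.0, -0.0, -0.0]
contact_force: [0.0, 0.4, 0.1]
grip_width: 0.004
[-0.14830668  0.08803969  0.25000835]
```

View pics/s6.png

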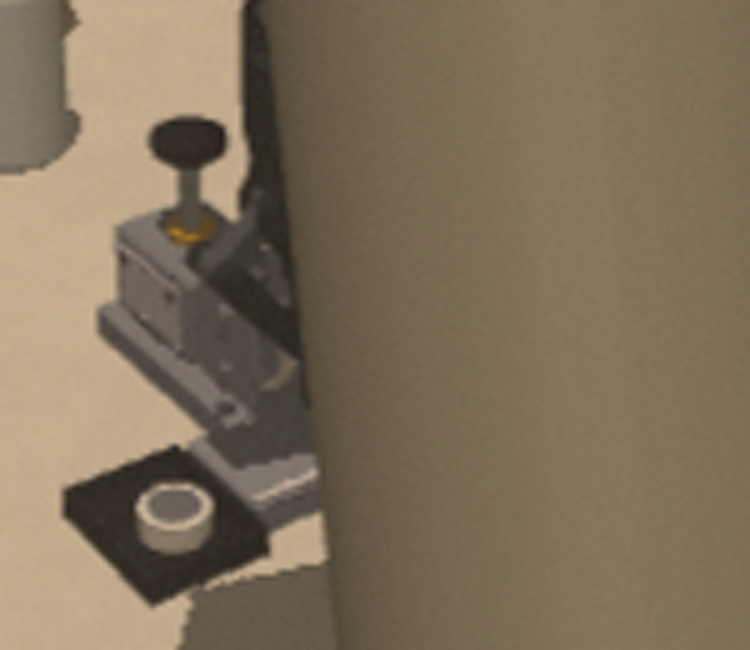

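View pics/t6.png

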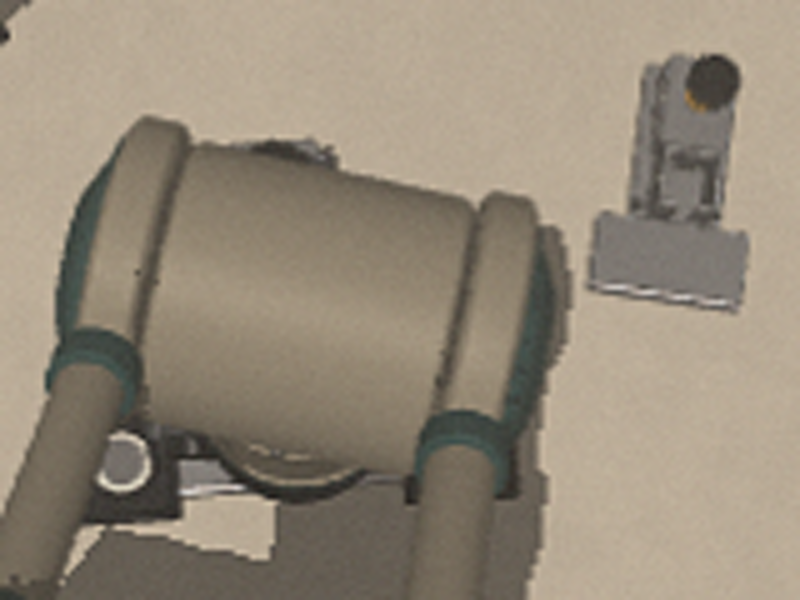

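Fz is back to zero, so it was a light touch somewhere. I'll stay at this height and push on 30 mm.

```bash
python3 -m pendant '[[[0.01,-0.2,0],0,255],[[0.02,-0.3,0],0,255],[[0.02,-0.3,0],0,255],[[0.02,-0.3,0],0,255],[[0.02,-0.3,0],0,255],[[0.02,-0.3,0],0,255],[[0.02,-0.3,0],0,255],[[0.02,-0.3,0],0,255],[[0.02,-0.3,0],0,255],[[0.02,-0.3,0],0,255],[[0,-0.1,0],0,255],[[0,0,0],0,255]]'
python3 - <<'E'
from h import *
o=arm.observe();c=arm.capture("wrist");crop(c,80,140,440,320,2.2,"pics/w7.png");print(o["eef_pos"])
E
```

```text
t: 11.3
eef_pos: [0.4992, -0.0744, 0.0299]
eef_rot: [-0.028, 1.0, 0.0, 0.0]
contact_force: [0.5, 0.0, 0.3]
grip_width: 0.003
[ 0.49921343 -0.0743942   0.02985476]
```

View pics/w7.png

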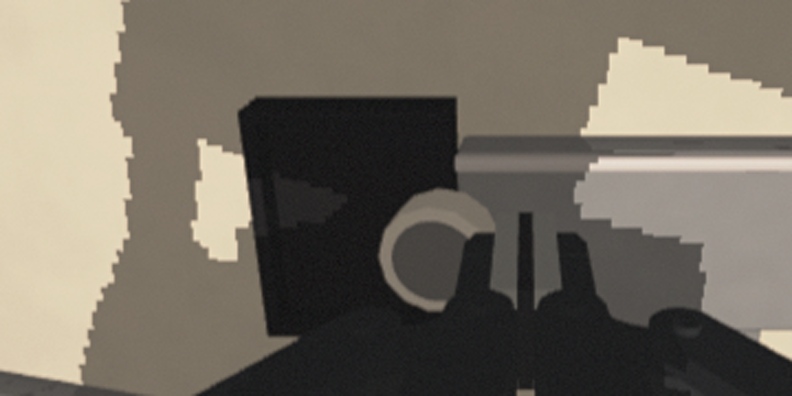

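The puck, at crop (437,255), is now half over the end of the apron. I'll push on slowly, past the rim.

```bash
python3 -m pendant '[[[0.01,-0.2,0],0,255],[[0.01,-0.2,0],0,255],[[0.01,-0.2,0],0,255],[[0.01,-0.2,0],0,255],[[0.01,-0.2,0],0,255],[[0.01,-0.2,0],0,255],[[0.01,-0.2,0],0,255],[[0.01,-0.2,0],0,255],[[0,0,0],0,255],[[0,0,0],0,255]]'
python3 - <<'E'
from h import *
o=arm.observe();c=arm.capture("wrist");crop(c,80,140,440,320,2.2,"pics/w8.png");print(o["eef_pos"])
E
```

```text
t: 12.35
eef_pos: [0.4999, -0.0902, 0.0298]
eef_rot: [-0.028, 1.0, 0.0, -0.0]
contact_force: [-0.9, 0.4, 0.1]
grip_width: 0.006
[ 0.49992434 -0.090234    0.02979687]
```

View pics/w8.png

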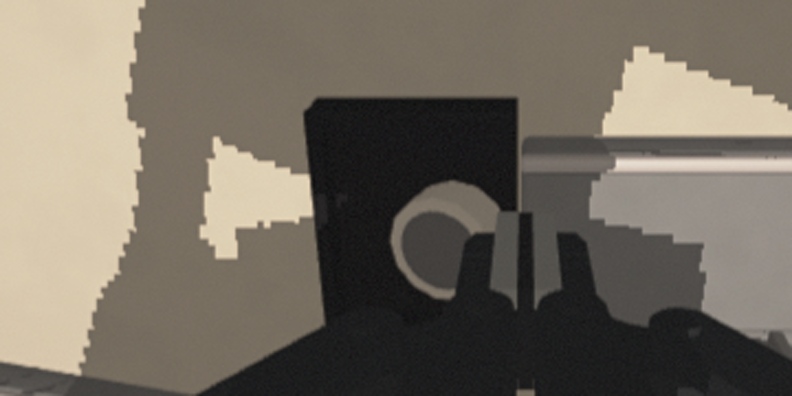

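The puck is tilting in, with its trailing edge still on the rim. I'll push another 7 mm.

```bash
python3 -m pendant '[[[0.01,-0.2,0],0,255],[[0.01,-0.2,0],0,255],[[0.01,-0.2,0],0,255],[[0,-0.1,0],0,255],[[0,0,0],0,255],[[0,0,0],0,255]]'
python3 - <<'E'
from h import *
o=arm.observe();c=arm.capture("wrist");crop(c,80,140,440,320,2.2,"pics/w9.png");print(o["eef_pos"])
E
```

```text
t: 13.0
eef_pos: [0.5002, -0.0972, 0.0298]
eef_rot: [-0.028, 1.0, 0.0, -0.0]
contact_force: [-0.1, -0.4, -0.1]
grip_width: 0.001
[ 0.50021893 -0.09722492  0.02982444]
```

View pics/w9.png

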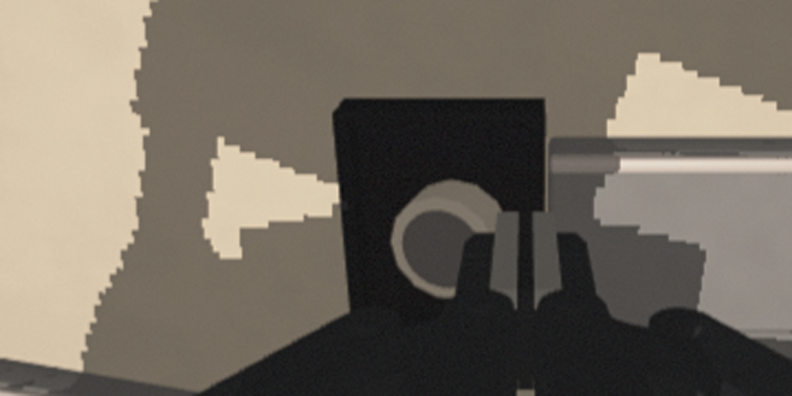

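The puck still follows the finger, so I'll back off along +y, lift, and look.

```bash
python3 -m pendant '[[[0,0.3,0],0,255],[[0,0.7,0],0,255],[[0,0.8,0.5],0,255],[[0,0.5,2],0,255],[[0,0,3],0,255],[[0,0,3],0,255],[[0,0,2],0,255],[[0,0,0],0,255]]'
python3 - <<'E'
from h import *
o=arm.observe();c=arm.capture("wrist");crop(c,100,80,460,320,2.2,"pics/w10.png");print(o["eef_pos"])
E
```

```text
t: 13.85
eef_pos: [0.5024, -0.074, 0.1381]
eef_rot: [-0.029, 1.0, -0.001, 0.003]
contact_force: [0.9, 0.1, 0.3]
grip_width: -0.002
[ 0.5023605  -0.07399898  0.13809363]
```

View pics/w10.png

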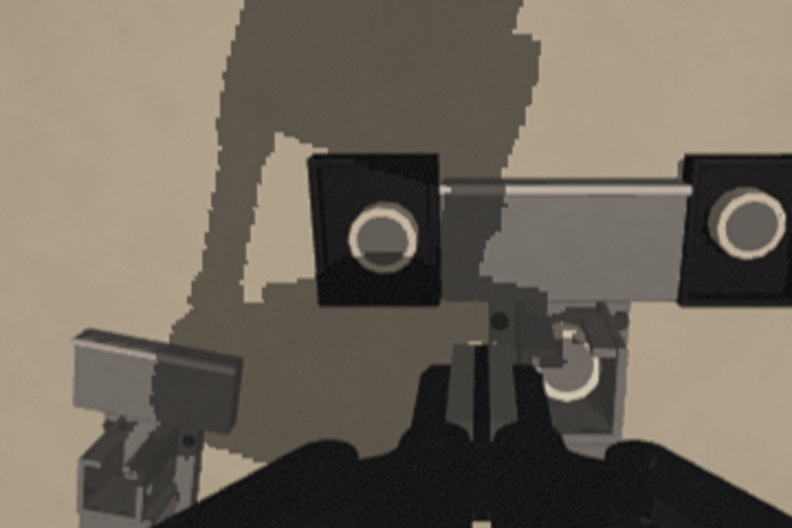

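The puck lies in the middle of the empty tray and the finger is free. I'll move the arm aside for a clear check from both fixed cameras.

```bash
python3 -m pendant '[[[0,0,3],0,255],[[0,0,4],0,255],[[0,0.5,3],0,255],[[-1,2,0],0,255],[[-2,4,0],0,255],[[-2,4,0],0,255],[[-2,4,0],0,255],[[-2,4,0],0,255],[[-2,4,0],0,255],[[-2,4,0],0,255],[[-2,4,0],0,255],[[-2,4,0],0,255],[[-2,4,0],0,255],[[-2,4,0],0,255],[[-2,4,0],0,255],[[-2,4,0],0,255],[[-1,2,0],0,255],[[0,0,0],0,255]]'
python3 - <<'E'
from h import *
c=arm.capture("top");crop(c,265,115,425,235,5,"pics/t11.png");cv2.imwrite("pics/tfull.png",cv2.cvtColor(c["pixels"],cv2.COLOR_RGB2BGR))
c=arm.capture("scene");crop(c,250,150,400,280,5,"pics/s11.png")
E
```

```text
t: 15.7
eef_pos: [0.238, 0.4528, 0.233]
eef_rot: [-0.03, 1.0, -0.001, -0.001]
contact_force: [-0.3, -1.1, -0.3]
grip_width: -0.0
```

View pics/t11.png

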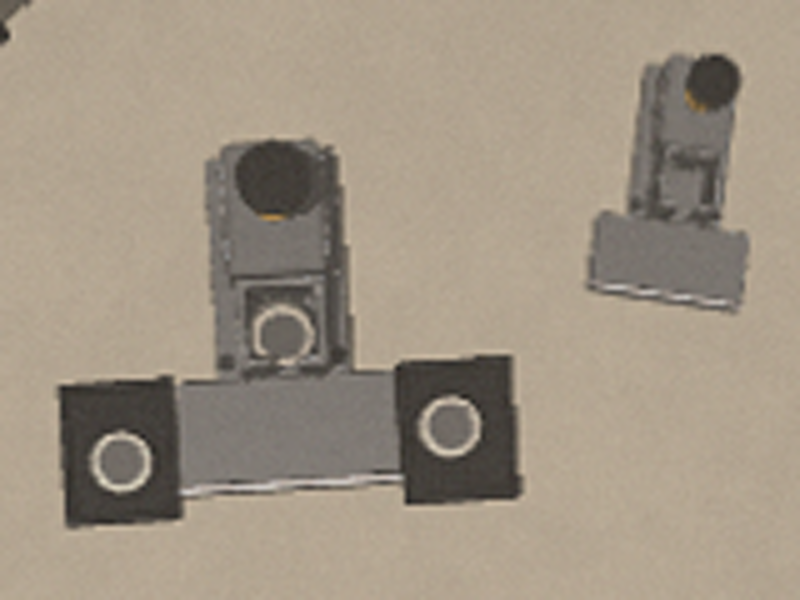

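View pics/s11.png

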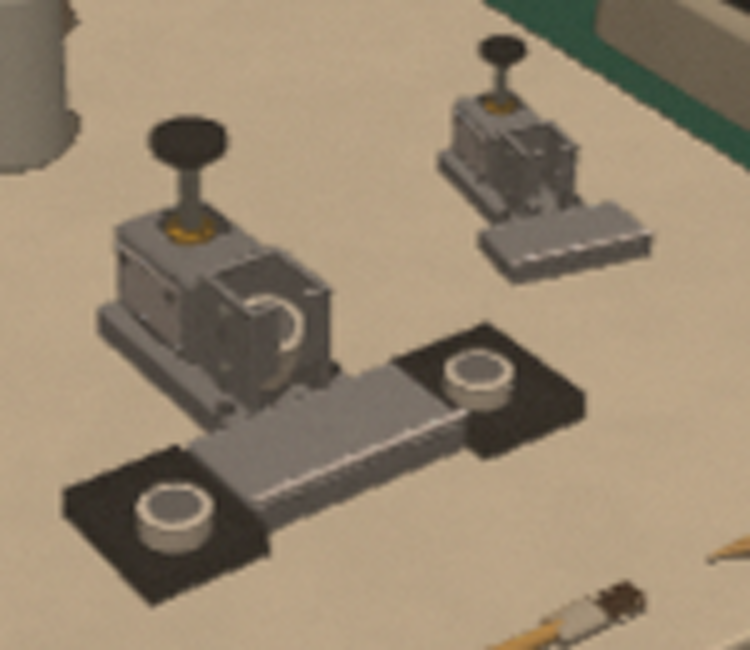

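View pics/tfull.png

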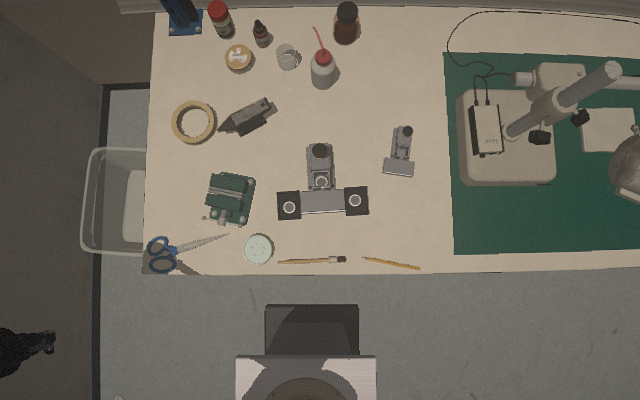

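```bash
python3 - <<'E'
from h import *
t=arm.capture("top");s=arm.capture("scene")
T=lambda u,v:((u+.5)/5-.5+265,(v+.5)/5-.5+115)
S=lambda u,v:((u+.5)/5-.5+250,(v+.5)/5-.5+150)
org=np.array([.544,-.040]);th=np.radians(3.2);E=np.array([[np.cos(th),-np.sin(th)],[np.sin(th),np.cos(th)]])
f=lambda p:(E.T@(p[:2]-org)*1e3).round(1)
for n,a,b,z in [("puck1",(450,426),(479,371),.017),("stored",(121,462),(176,507),.017)]: print(n,f(ray(t,T(*a),z)),f(ray(s,S(*b),z)))
print("puck top in mag",f(ray(t,T(283,333),.039)),f(ray(t,T(283,333),.051)))
for z in (.017,.027): print("expected scene px",z,[(proj(s,ray(t,T(450,426),z))-[250,150])*5])
# ellipse fit of rims in top
im=cv2.cvtColor(t["pixels"],cv2.COLOR_RGB2GRAY).astype(np.uint8)
for n,(x,y) in {"p1":(355,200),"st":(289,207)}.items():
    g=cv2.resize(im[y-10:y+11,x-10:x+11],None,fx=8,fy=8,interpolation=cv2.INTER_CUBIC)
    m=(g>95).astype(np.uint8);cs,_=cv2.findContours(m,cv2.RETR_EXTERNAL,cv2.CHAIN_APPROX_NONE)
    k=max(cs,key=cv2.contourArea);print(n,cv2.fitEllipse(k))
crop(s,325,210,365,245,16,"pics/s12.png")
E
```

```text
puck1 [-45.8 -72.6] [-45.4 -73.1]
stored [-52.3  76.1] [-51.9  75.6]
puck top in mag [-1.9 -0.2] [-3.7 -0. ]
expected scene px 0.017 [array([476.58739076, 369.77267683])]
expected scene px 0.027 [array([477.61013371, 351.13693238])]
p1 ((79.4052963256836, 82.50224304199219), (99.06695556640625, 102.73816680908203), 76.81243133544922)
st ((81.23851776123047, 83.14708709716797), (98.83055877685547, 101.09038543701172), 106.45703887939453)
```

View pics/s12.png

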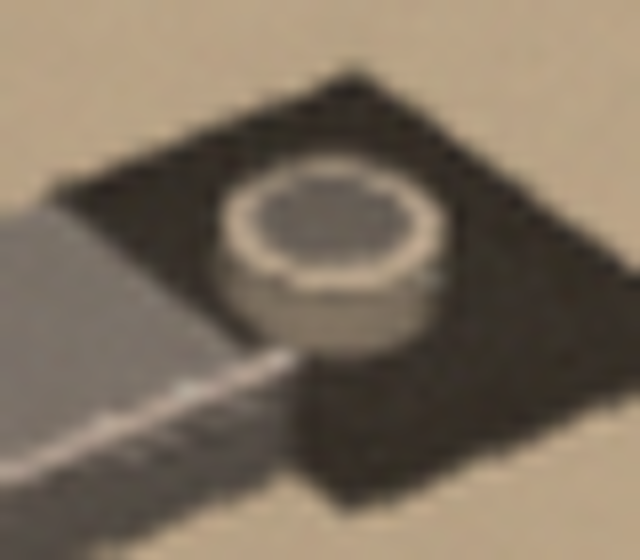

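The puck lies flat in the tray: both views put its top at z = 17 mm, at feeder (-45.6, -72.8). I'm handing the job in.

```bash
python3 -c "
from rig import arm
print(arm.job_done(), arm.observe()['t'])"
```

```text
the job is handed in; nothing more can be done
the job is handed in; nothing more can be done
```

The job is done and handed in at about 16 s. I pressed the large feeder's plunger once onto its stop (17 N at the wrist) and let it spring back. One puck came out, and I nudged it along the apron with the closed fingertips into the empty tray on the -y side.

**Puck:** My last checks showed it lying flat in that tray. The top and scene views agree within 1 mm on its position, with its top at z = 17 mm, and the outline in the top view matches the stored puck's.

**Everything else:** The plunger is up, the apron is clear, and the stack has dropped by one, with no second puck out. The stored puck, petri dish, brush and pencil show no visible movement. The first is measured; the last three I judged by eye from the pictures.

**Unexplained:** A brief vertical force of about 3 N appeared partway through the push. It went away when I raised the finger 1.5 mm, and I did not find its cause.

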